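# Sleeve and lock the arch trimmer spindle

### The arm

A 7-joint arm with a two-finger parallel gripper is mounted at the origin on the work surface. World frame = base frame: x ahead of the robot, y to its left, z up, the work surface at z = 0. Lengths are in m, angles in rad, forces in N, time in s.
With the tool pointing down it reaches from about 0.425 to 0.825 m from the base axis. Payload 3.6 kg.
Tool frame: the origin (TCP) lies where the fingers leave the gripper's body, on its centre line; the fingertips stand 73 mm ahead of it and the grasp point (between the pads) lies 54 mm ahead of it; z points along the fingers, y is the line along which they close (so a half turn about z gives the same grasp; the last joint's range is limited). The gripper opens to 85 mm and grips with 20 to 120 N. Pads are 22 mm wide; open, the fingers measure 114 mm over their backs; the gripper's body (76 mm by 85 mm) begins 54 mm behind the grasp point. The pads swing forward as they close: fully open they stand 13 mm farther back than shut.
Start: joints at [1.206, 0.615, -0.013, 1.423, 0.008, 1.103, -0.04], TCP at [0.216, -0.613, 0.304] pointing down, gripper open.
Joint ranges: [-3.12, 3.12], [-0.3, 2.06], [-1.34, 1.32], [0.26, 2.42], [-1.36, 4.5], [0.01, 1.98], [-2.84, 2.84]. Speed limits (rad/s): [2.79, 2.79, 3.14, 3.14, 3.14, 3.14, 3.14].

### API

Orientations are given as a unit quaternion [x, y, z, w].
In Python, from station import arm, snapshot, camera_info, ticket gives the robot as it stands. Calls block until the motion is done:
- arm.movep(position, orientation): joint-space move of the TCP to a pose.
- arm.line_to(position, velocity=0.15, ori=None): straight line of the TCP; ori=None keeps the orientation; velocity is the mean speed in m/s.
- arm.move_j(angles): joint-space move.
- arm.move_gripper(opening, effort=None): opening from 0.0 (shut) to 1.0 (fully open); effort is the grip in N (None keeps the last); returns when the fingers have stopped.
- arm.pause(seconds).
- arm.ik(position, orientation): joint angles nearest the present ones, or None.
- snapshot(name): name is "scene" or "top" or "wrist"; returns the picture (384x512x3 uint8, blue, green, red); there is no depth.
- camera_info(name): a dict with "fx", "fy", "cx", "cy" (pixels), "R" (3x3) and "t" (3): a world point X has camera coordinates R X + t; the wrist camera has in their place "T_tool_cam" (4x4, takes a point from camera to tool coordinates, whose origin is the TCP and whose axes are the flange's). Camera axes: x right, y down, z forward; pixel columns grow to the right and rows downward; lengths in m; the calibration is good to about 2 mm. The wrist camera is an equidistant fisheye: a pixel r from the principal point sees the ray r / f radians off the axis. A picture is of the moment at which its call begins: read the wrist's pose just before it. camera_info takes no time and is no camera call.
A pose or a line that the arm cannot do raises arm.MotionError and nothing moves.
- ticket.finish_job(): hands the job in; it is judged then, once.
Readings, each from a call of its own:
- arm.read_time(): time.
- arm.read_joint_positions(): joint angles.
- arm.read_dq(): joint speeds.
- arm.read_effort(): joint torques, N m.
- arm.read_tool_pos(): TCP position.
- arm.read_eef_rot(): TCP orientation.
- arm.read_ft_force(): force on the tool from outside, world axes, zero at the start.
- arm.read_wrist_torque(): the same for the moment, N m.
- arm.read_opening(): opening from 0.0 (shut) to 1.0 (fully open).
- arm.read_finger_force(): force on a finger pad.
Only numpy, scipy, OpenCV 4.12 (cv2) and the standard library are available. Lean on these libraries where they do the work, as an engineer would, in place of code of your own. Each camera call takes 0.05 s, during which the arm holds its last target. There are 200 camera calls.

### The job

Fit the longest of the three aluminium sleeves onto the trimmer's upright spindle: take it off the sloping rack, lower it gently over the spindle (do not let it drop) until it sits fully down on the shoulder, and let go of it. Then take the mallet, drive the spindle-lock pin on the deck fully down with it (not with the gripper or the sleeve), and put the mallet back with its head on the rubber mat. Leave the other two sleeves, the plaster cast and the jar where they are.

Things in the scene. Friction and masses are not known exactly. Their poses are not given: they have to be found in the camera images.
- long_sleeve: the longest aluminium sleeve: plain tube 56 mm long, 36 mm outside diameter, 22.4 mm bore, 0.12 kg or so. Origin at the centre of its lower end, z along its axis to the upper end. At the start it stands over one of the rack's stub pegs, its axis leaning 30 degrees from vertical
- middle_sleeve: a like aluminium sleeve, 36 mm long (same diameters), on another stub peg of the rack; to be left there. Origin at the centre of its lower end, z along its axis
- short_sleeve: a like aluminium sleeve, 20 mm long (same diameters), on another stub peg of the rack; to be left there. Origin at the centre of its lower end, z along its axis
- rack: fixed plywood rack, either side of the trimmer; sloping face 100 x 240 mm, its normal leaning 30 degrees from vertical to the rack's own -x (the robot's right). Three stub pegs, 20.6 mm thick, 25 mm long, stand square on the face at x = 0, y = -80, 0, +80 mm, feet 50 mm above the bench. Origin on the bench under the middle of the face; y along the pegs, z up. Which sleeve is on which peg varies
- trimmer: fixed arch trimmer: round grey housing with a flat deck, 170 mm diameter, deck 70 mm above the bench, upright spindle in its middle. Origin on the bench on the spindle axis, z up; the lock pin stands at x = -60 mm, y = 0 in this frame
- spindle_foot (a point): top of the spindle's dark shoulder (46 mm diameter), on the spindle axis, 74 mm above the bench: where the sleeve's lower end must rest. z up
- spindle_tip (a point): top of the spindle, 70 mm above the shoulder. The spindle is 20 mm thick; its last 8 mm taper to 12 mm
- lock_pin (a joint): travel of the sprung spindle-lock pin: 0 = up (out), 0.012 m = fully down. It takes about 11 N and stays where it is driven
- pin_top (a point): centre of the top of the lock pin's flat steel head (16 mm diameter), which stands 92 mm above the bench when up and 80 mm when down, 60 mm from the spindle axis
- mallet: mallet, about 0.28 kg: white nylon head, an upright cylinder 40 mm in diameter, 70 mm tall, standing on a striking face; wooden handle, 14 mm wide and 20 mm high, sticks out level along the mallet's -x to 148 mm from the head's axis, its middle 35 mm above the face. Origin at the centre of the lower face, z up through the head. It balances near the head
- mallet_head (a point): centre of the mallet's head, 35 mm above its lower face
- mallet_grip (a point): point in the middle of the handle's section, 55 mm from the head's axis, a good place to hold it
- mat: fixed black rubber mat, 170 by 170 mm and 4 mm thick, under the mallet. Origin at the centre of its underside
- cast: bystander: plaster dental cast, 50 x 62 mm and about 35 mm high, origin at the centre of its underside
- jar: bystander: amber glass jar with white cap, 48 mm diameter and 60 mm high, origin at the centre of its underside

How it is judged:
By the outcome, as a careful person would: the job done as asked, in the order asked, and still so for the second after the job is handed in, with the robot touching nothing.
It also fails if it takes over 64 s, if anything falls off the work surface, if the arm or the gripper's body presses on something with over 40 N, if the wrist force passes 120 N, or if a joint passes its speed limit or range.

## Working session

There is one attempt and no reset: what is moved stays moved. The work goes in short steps, each a Python script; the robot and the scene stay as the last script left them, time stands still between calls to the robot, and variables do not carry over. Pictures are saved under pics/ and viewed, at most 12 in all, crops included, and the job is handed in when it is done.

```bash
mkdir -p pics; python3 - <<'E'
from station import arm,snapshot,camera_info
import cv2,numpy as np
for n in ("scene","top"):
    im=snapshot(n);cv2.imwrite(f"pics/{n}0.png",im)
    print(n,{k:np.round(v,4).tolist() for k,v in camera_info(n).items()})
print({k:np.round(v,4).tolist() for k,v in camera_info("wrist").items()}, arm.read_eef_rot(),arm.read_time())
E
```

```text
scene {'fx': 460.1776, 'fy': 460.1776, 'cx': 256.4911, 'cy': 193.8122, 'R': [[-0.1452, 0.9893, -0.0108], [0.8238, 0.1148, -0.5552], [-0.548, -0.0895, -0.8317]], 't': [0.1, -0.4071, 1.464]}
top {'fx': 429.748, 'fy': 429.748, 'cx': 252.8916, 'cy': 187.3743, 'R': [[-0.0222, -0.9996, 0.0192], [-0.9907, 0.0194, -0.1347], [0.1342, -0.022, -0.9907]], 't': [-0.0142, 0.5951, 1.0713]}
{'fx': 297.3186, 'fy': 297.3186, 'cx': 254.849, 'cy': 192.0616, 'T_tool_cam': [[0.0001, -0.9595, -0.2818, 0.0719], [1.0, -0.0001, 0.0007, -0.0005], [-0.0007, -0.2818, 0.9595, -0.0704], [0.0, 0.0, 0.0, 1.0]]} [ 9.85682921e-01  1.68605428e-01 -2.04376114e-04 -1.16108857e-03] 0.1
```

View pics/scene0.png

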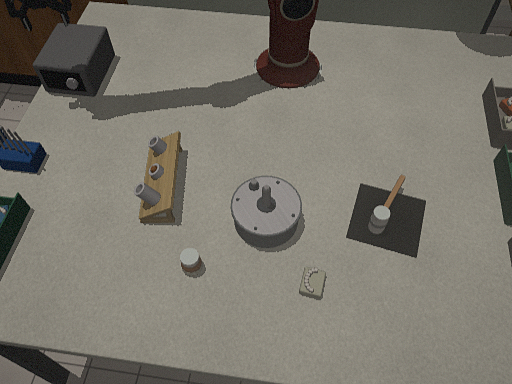

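View pics/top0.png

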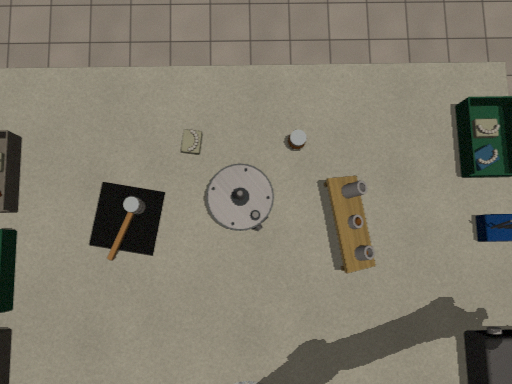

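The scene view shows the rack on the robot's right, at scene (160,178) and top (350,222). The longest sleeve is at its far end: scene (147,193), top (355,188). The trimmer is at top (240,197), its pin at top (255,215), and the mallet at top (131,205). I'll enlarge these areas next.

```bash
python3 - <<'E'
import cv2,numpy as np
s=cv2.imread("pics/scene0.png");t=cv2.imread("pics/top0.png")
def c(im,x,y,w,h,k): 
    return cv2.resize(im[y:y+h,x:x+w],None,fx=k,fy=k,interpolation=cv2.INTER_CUBIC)
a=np.hstack([c(t,200,155,80,80,5),c(t,315,170,80,110,5)[:400]])
b=np.hstack([c(s,225,170,80,80,5)[:200*2],c(s,125,125,80,110,5)[:400]])
cv2.imwrite("pics/c1.png",np.clip(a*1.3,0,255).astype('u1'));cv2.imwrite("pics/c2.png",np.clip(np.hstack([c(t,80,170,100,100,4),c(s,345,165,100,100,4)])*1.3,0,255).astype('u1'))
E
```

```text
(no output)
```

View pics/c1.png

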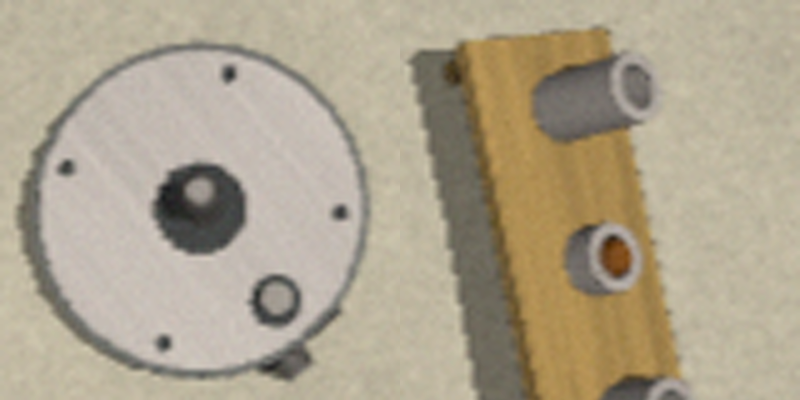

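View pics/c2.png

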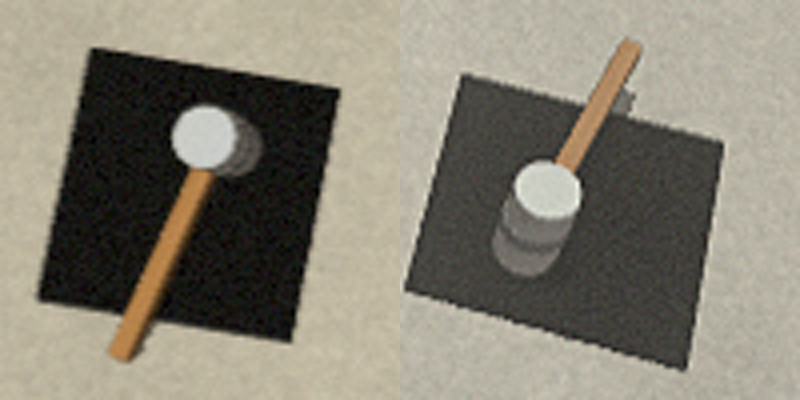

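The trimmer crop puts the spindle tip at top (240,192.4) and the pin at (255.4,214.4). The long sleeve's upper rim is at top (361.6,187.6); the middle peg holds the short sleeve. The mallet cap is at top (131.2,204.2) and its handle end at (110.2,258.7).

```bash
cat > h.py <<'E'
from station import arm,snapshot,camera_info,ticket
import cv2,numpy as np
from scipy.spatial.transform import Rotation as Ro
def onplane(o,d,z): return o+d*(z-o[2])/d[2]
def ray(n,u,v):
    c=camera_info(n);d=np.array([(u-c['cx'])/c['fx'],(v-c['cy'])/c['fy'],1.]);R=np.array(c['R'])
    return -R.T@np.array(c['t']),R.T@d
def wpose():
    return np.array(arm.read_tool_pos()),Ro.from_quat(arm.read_eef_rot()).as_matrix()
def wray(P,u,v):
    p,R=P;c=camera_info('wrist');T=np.array(c['T_tool_cam'])
    a=np.array([(u-c['cx'])/c['fx'],(v-c['cy'])/c['fy']]);r=np.hypot(*a)
    d=np.r_[a/r*np.sin(r),np.cos(r)] if r>0 else np.array([0,0,1.])
    return p+R@T[:3,3],R@T[:3,:3]@d
def wproj(P,X):
    p,R=P;c=camera_info('wrist');T=np.array(c['T_tool_cam'])
    q=T[:3,:3].T@(R.T@(np.array(X)-p)-T[:3,3]);r=np.arctan2(np.hypot(q[0],q[1]),q[2]);k=r/np.hypot(q[0],q[1])
    return np.array([c['fx']*k*q[0]+c['cx'],c['fy']*k*q[1]+c['cy']])
def tri(*rs):
    A=np.zeros((3,3));b=np.zeros(3)
    for o,d in rs:
        d=d/np.linalg.norm(d);M=np.eye(3)-np.outer(d,d);A+=M;b+=M@o
    return np.linalg.solve(A,b)
def frame(z,y):  # tool rotation from z axis and approx closing dir
    z=np.array(z)/np.linalg.norm(z);y=np.array(y)-np.dot(y,z)*z;y/=np.linalg.norm(y)
    return np.c_[np.cross(y,z),y,z]
def q(R): return Ro.from_matrix(R).as_quat()
E
python3 - <<'E'
from h import *
T=lambda u,v,z: onplane(*ray('top',u,v),z).round(4)
print('tip',T(240,192.4,.144),'pin',T(255.4,214.4,.092))
print('sleevetop',T(361.6,187.6,.0985),'shorttop',T(358,221.4,.0673))
print('mallet',T(131.25,204.25,.074),'hend',T(110.2,258.7,.049))
c=cv2.imread('pics/top0.png');hsv=cv2.cvtColor(c,cv2.COLOR_BGR2HSV)
m=cv2.inRange(hsv,(10,90,60),(25,255,255));m[:, :320]=0;m[:,390:]=0
m=cv2.morphologyEx(m,cv2.MORPH_CLOSE,np.ones((15,15)))
n=max(cv2.findContours(m,0,2)[0],key=cv2.contourArea);b=cv2.boxPoints(cv2.minAreaRect(n));print(b.tolist())
# scene-view triangulation of tip/pin-ish
print(arm.ik([.6,0,.3],q(frame([0,0,-1],[0,1,0]))))
E
```

```text
tip [0.5694 0.0061 0.144 ] pin [ 0.5209 -0.0301  0.092 ]
sleevetop [ 0.581  -0.293   0.0985] shorttop [ 0.4998 -0.2877  0.0673]
mallet [0.5538 0.2769 0.074 ] hend [0.421  0.3335 0.049 ]
[[322.99090576171875, 179.01376342773438], [356.247802734375, 172.283203125], [375.349365234375, 266.66741943359375], [342.09246826171875, 273.3979797363281]]
[ 0.42949778  0.65300987 -0.806444    1.56634359  0.50351999  1.14071279
  1.08269355]
```

```bash
python3 - <<'E'
from h import *
a=np.array([.1,-.49,.866]);a/=np.linalg.norm(a);ry=np.array([-.98,-.2,0]);top=np.array([.581,-.293,.0985])
for name,y in (('ry',ry),('-ry',-ry),('rx',np.cross(ry,[0,0,1])),('-rx',-np.cross(ry,[0,0,1]))):
    R=frame(-a,y)
    for d in(.12,.04): 
        s=arm.ik(top+a*d,q(R)); print(name,d,None if s is None else np.round(s,2))
d=np.array([-.0485,-.0362,0]);perp=np.array([.6,-.8,0])
for y in (perp,-perp):
    s=arm.ik([.5694,.0061,.30],q(frame([0,0,-1],y)));print(None if s is None else np.round(s,2))
perp=perp
s=arm.ik([.5694,.0061,.30],q(frame([0,0,-1],perp)))
s2=arm.ik([.5694,.0061,.30],q(frame([0,0,-1],-perp)))
j=np.array(arm.read_joint_positions())
s=min([x for x in (s,s2) if x is not None],key=lambda x:abs(x-j).max())
arm.move_j(s);arm.pause(.2)
P=wpose();im=snapshot('wrist');cv2.imwrite('pics/w1.png',im);np.savez('w1.npz',p=P[0],R=P[1]);print(P,arm.read_time())
print('pred tip',wproj(P,[.5694,.0061,.144]),'pin',wproj(P,[.5209,-.0301,.092]))
E
```

```text
ry 0.12 [ 0.48  0.96  0.34  1.13 -0.57  1.56 -2.06]
ry 0.04 [ 0.44  0.99  0.3   1.29 -0.59  1.38 -2.02]
-ry 0.12 [ 0.83  0.99 -0.51  1.11  0.02  1.45  0.65]
-ry 0.04 [ 0.82  1.02 -0.51  1.27  0.02  1.26  0.65]
rx 0.12 [ 0.97  1.09 -0.92  1.1   0.33  1.5   2.  ]
rx 0.04 [ 0.97  1.13 -0.9   1.26  0.36  1.32  1.96]
-rx 0.12 [ 0.66  0.94 -0.1   1.12 -0.28  1.47 -0.7 ]
-rx 0.04 [ 0.65  0.97 -0.13  1.28 -0.28  1.28 -0.69]
[ 0.12  0.5  -0.27  1.66  0.15  0.99 -1.12]
[ 0.59  0.74 -1.15  1.65  0.71  1.23  1.5 ]
(array([0.5694616 , 0.00538242, 0.29995155]), array([[ 8.00757124e-01,  5.98989172e-01, -2.79921616e-05],
       [ 5.98989156e-01, -8.00757112e-01, -1.95654447e-04],
       [-1.39609818e-04,  1.39904691e-04, -9.99999980e-01]])) 2.875
pred tip [254.32268285 198.15952986] pin [254.32436016 238.82138032]
```

View pics/w1.png

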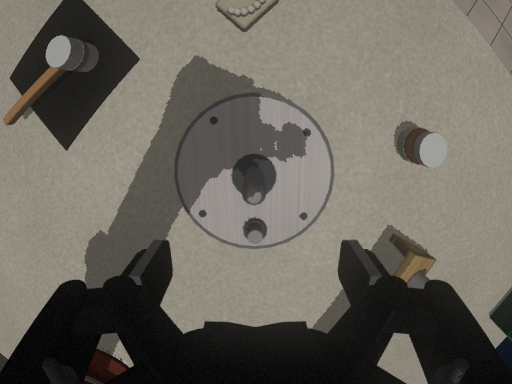

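The wrist view shows the spindle tip at about (254,199) and the pin top at (255,238). Both match the predictions within a pixel. I'll refine the deck centre with a radial edge scan, then look at the rack along the sleeve axis.

```bash
cat >> h.py <<'E'
def circ(im,P,c,e1,e2,r,band,n=120,sign=0):
    """radial edge scan about c in plane(e1,e2): returns fitted centre offset (along e1,e2), radius"""
    g=cv2.GaussianBlur(cv2.cvtColor(im,cv2.COLOR_BGR2GRAY),(3,3),0).astype(np.float32)
    rs=np.arange(r-band,r+band,.0003);th=np.linspace(0,2*np.pi,n,endpoint=False);pts=[]
    for t in th:
        uv=np.array([wproj(P,c+x*(np.cos(t)*e1+np.sin(t)*e2)) for x in rs],np.float32)
        v=cv2.remap(g,uv[None,:,0],uv[None,:,1],cv2.INTER_LINEAR)[0];d=np.gradient(v)*(sign or 1)
        d=d if sign else abs(d);k=d.argmax()
        if 0<k<len(rs)-1: pts.append((rs[k]*np.cos(t),rs[k]*np.sin(t)))
    pts=np.array(pts);w=np.ones(len(pts),bool)
    for _ in range(8):
        A=np.c_[2*pts,np.ones(len(pts))][w];s=np.linalg.lstsq(A,(pts[w]**2).sum(1),rcond=None)[0]
        R=np.sqrt(s[2]+s[0]**2+s[1]**2);res=abs(np.hypot(*(pts-s[:2]).T)-R);w=res<max(.0005,1.5*np.median(res))
    return s[:2],R,w.sum(),res[w].mean()
E
python3 - <<'E'
from h import *
z=np.load('w1.npz');P=(z['p'],z['R']);im=cv2.imread('pics/w1.png');X,Y=np.eye(3)[:2]
print('deck',circ(im,P,np.array([.5694,.0061,.07]),X,Y,.085,.008))
print('shoulder',circ(im,P,np.array([.5694,.0061,.074]),X,Y,.023,.006,sign=1))
print('tip',circ(im,P,np.array([.5694,.0061,.144]),X,Y,.006,.003,sign=-1))
print('pin',circ(im,P,np.array([.5209,-.0301,.092]),X,Y,.008,.003,sign=-1))
a=np.array([.1,-.49,.866]);a/=np.linalg.norm(a);ry=np.array([-.98,-.2,0]);top=np.array([.581,-.293,.0985])
arm.movep(top+a*.14,q(frame(-a,-np.cross(ry,[0,0,1]))));arm.pause(.2)
P=wpose();im=snapshot('wrist');cv2.imwrite('pics/w2.png',im);np.savez('w2.npz',p=P[0],R=P[1]);print(P,arm.read_time())
print('pred top',wproj(P,top),'short',wproj(P,[.4998,-.2877,.0673]))
E
```

```text
Traceback (most recent call last):
  File "h.py", line 33, in circ
    uv=np.array([wproj(P,c+x*(np.cos(t)*e1+np.sin(t)*e2)) for x in rs],np.float32)
                 ~~~~~^^^^^^^^^^^^^^^^^^^^^^^^^^^^^^^^^^^
  File "h.py", line 16, in wproj
    p,R=P;c=camera_info('wrist');T=np.array(c['T_tool_cam'])
            ~~~~~~~~~~~^^^^^^^^^
ValueError: time passes only in moves, steps and waits
```

Too many `camera_info` calls, so I'll cache them.

```bash
sed -i '4i import functools\ncamera_info=functools.lru_cache(camera_info)' h.py
cat > s.py <<'E'
from h import *
z=np.load('w1.npz');P=(z['p'],z['R']);im=cv2.imread('pics/w1.png');X,Y=np.eye(3)[:2]
print('deck',circ(im,P,np.array([.5694,.0061,.07]),X,Y,.085,.008))
print('shoulder',circ(im,P,np.array([.5694,.0061,.074]),X,Y,.023,.006,sign=1))
print('tip',circ(im,P,np.array([.5694,.0061,.144]),X,Y,.006,.003,sign=-1))
print('pin',circ(im,P,np.array([.5209,-.0301,.092]),X,Y,.008,.003,sign=-1))
a=np.array([.1,-.49,.866]);a/=np.linalg.norm(a);ry=np.array([-.98,-.2,0]);top=np.array([.581,-.293,.0985])
arm.movep(top+a*.14,q(frame(-a,-np.cross(ry,[0,0,1]))));arm.pause(.2)
P=wpose();im=snapshot('wrist');cv2.imwrite('pics/w2.png',im);np.savez('w2.npz',p=P[0],R=P[1]);print(P,arm.read_time())
print('pred top',wproj(P,top),'short',wproj(P,[.4998,-.2877,.0673]))
E
python3 s.py
```

```text
deck (array([0.00036675, 0.00359952]), np.float64(0.08244096144382025), np.int64(71), np.float64(0.0005388745242152634))
shoulder (array([0.00119449, 0.00188932]), np.float64(0.02279692031073374), np.int64(94), np.float64(0.00018439237691520537))
tip (array([0.00109073, 0.00124116]), np.float64(0.005347804326399321), np.int64(74), np.float64(0.00015053561136988788))
pin (array([0.00048967, 0.00091525]), np.float64(0.009109170667412748), np.int64(60), np.float64(0.0002900582258335056))
(array([ 0.59630447, -0.35912799,  0.22095443]), array([[ 0.97902836,  0.17729221, -0.10035408],
       [ 0.20371628, -0.84768602,  0.48982455],
       [ 0.00177333, -0.49999589, -0.86602596]])) 4.4417
pred top [258.42990077 207.29942411] short [254.18067832 270.65914519]
```

View pics/w2.png

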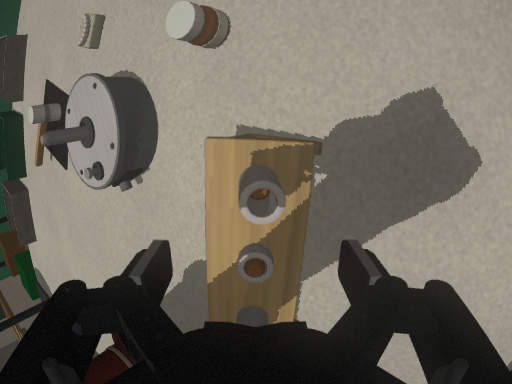

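The long sleeve's rim sits at about (262,201), the short one's at (255,267), with the rack edges at columns 206 and 314. The long rim is roughly 4 mm from my prediction. I'll fit the rims and triangulate.

```bash
python3 - <<'E'
from h import *
z=np.load('w2.npz');P=(z['p'],z['R']);im=cv2.imread('pics/w2.png')
e1,e2=P[1][:,0],P[1][:,1];a=-P[1][:,2]
L=onplane(*wray(P,262,201.5),.0985);S=onplane(*wray(P,255,267),.0673)
for n,c,t in(('L',L,(361.6,187.6)),('S',S,(358,221.4))):
    for k in range(3):
        for r,s in((.018,-1),(.0112,1)):
            f=circ(im,P,c,e1,e2,r,.004,sign=s)
            if k==2: print(n,r,f)
            if r==.0112: o=f[0]
        c=c+o[0]*e1+o[1]*e2
    uv=wproj(P,c);w=wray(P,*uv);tt=ray('top',*t)
    print(n,uv,onplane(*w,[.0985,.0673][n=='S']),'tri',tri(w,tt))
E
```

```text
L 0.018 (array([-7.48166709e-05, -9.62324233e-06]), np.float64(0.01702746646612835), np.int64(76), np.float64(0.00014629670360495736))
L 0.0112 (array([ 2.07353130e-05, -2.30105626e-06]), np.float64(0.011368032941924016), np.int64(110), np.float64(0.00019634478060918343))
L [261.9705364  202.54513408] [ 0.58562225 -0.29484831  0.0985    ] tri [ 0.58249485 -0.29346469  0.09392184]
S 0.018 (array([8.48385944e-05, 1.81400917e-04]), np.float64(0.01704061900841079), np.int64(106), np.float64(0.00023267254205805682))
S 0.0112 (array([-1.72896150e-05,  1.27048313e-05]), np.float64(0.011097225787073162), np.int64(102), np.float64(0.0001665501620678205))
S [254.88011772 267.49243203] [ 0.50364292 -0.28748069  0.0673    ] tri [ 0.50070048 -0.28734358  0.06483856]
```

```bash
python3 - <<'E'
from h import *
f=np.radians(8.5);a=np.array([.5*np.sin(f),-.5*np.cos(f),np.sqrt(.75)]);y=np.array([np.sin(f),-np.cos(f),0])
R=frame(-a,y);C=np.array([.5838,-.294,.0975])
arm.movep(C+a*.10,q(R));arm.line_to(C+a*.032,velocity=.06);arm.pause(.1)
f0=np.array(arm.read_ft_force());print('pre',f0,arm.read_tool_pos()-(C+a*.032))
arm.move_gripper(0.36,effort=25);arm.pause(.1);print(arm.read_opening(),arm.read_finger_force())
arm.move_gripper(0.0,effort=25);arm.pause(.1)
print('op',arm.read_opening(),arm.read_finger_force(),'ft tool',R.T@(np.array(arm.read_ft_force())-f0),arm.read_wrist_torque(),arm.read_time())
cv2.imwrite('pics/w3.png',snapshot('wrist'))
E
```

```text
pre [ 0.0027917 -0.4434791 -0.0326856] [ 0.00017639 -0.00038001  0.00039223]
0.4000976133067953 31.194712616270408
op 0.3988495793130219 31.170070124790072 ft tool [ 1.16483161 -1.79741087  1.32565635] [-0.1737265  -0.0022878   0.02550116] 7.0417
```

```bash
python3 - <<'E'
from h import *
p,R=wpose();a=-R[:,2]
arm.move_gripper(0.0,effort=45)
arm.line_to(p+a*.015,velocity=.05);print('lift',np.array(arm.read_ft_force()),arm.read_opening())
arm.line_to(p+a*.06,velocity=.1)
arm.movep([.5705,.0073,.28],q(frame([0,0,-1],[.6,-.8,0])));arm.pause(.3)
print(arm.read_opening(),arm.read_finger_force(),arm.read_ft_force(),arm.read_time())
P=wpose();im=snapshot('wrist');cv2.imwrite('pics/w4.png',im);np.savez('w4.npz',p=P[0],R=P[1]);print(P[0])
im2=snapshot('scene');cv2.imwrite('pics/s4.png',im2)
# rim circle in hand
c=P[0]+P[1]@np.array([0,0,.032])
for k in range(4):
    f=circ(im,P,c,P[1][:,0],P[1][:,1],.0112,.004);c=c+P[1][:,:2]@f[0]
print('rim tool',P[1].T@(c-P[0]),f,wproj(P,c))
s=cv2.resize(im2[140:260,130:330],None,fx=2,fy=2)
cv2.imwrite('pics/v4.png',np.hstack([im[90:330,80:440],s]))
E
```

```text
lift [-0.25489201  1.66923795 -0.52160377] 0.39506240934000264
0.39995702723205095 47.87555109942332 [ 0.52558762  0.26618486 -1.99007252] 9.9167
[0.57071312 0.00611331 0.27946914]
rim tool [ 0.00064232 -0.00026148  0.032     ] (array([-1.49406140e-05, -2.18699385e-06]), np.float64(0.011558470861939514), np.int64(120), np.float64(0.00014881146890888405)) [254.97723817 288.07222859]
```

View pics/v4.png

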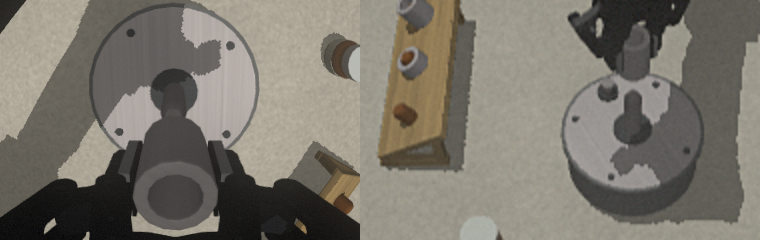

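The sleeve is held upright just above the spindle, with no load on it. The wrist crop shows its rim centred in the pads, and the scene crop shows it directly over the spindle. I'll lower it in small force-monitored steps.

```bash
cat > low.py <<'E'
from h import *
import sys
xy=np.array([float(sys.argv[1]),float(sys.argv[2])]);zend=float(sys.argv[3])
def go(z,v=.05):  # command with steady-state compensation
    arm.line_to(np.r_[xy+off,z],velocity=v)
f0=np.array([.53,.27,-1.99]);p=np.array(arm.read_tool_pos());off=np.zeros(2)
go(p[2]);arm.pause(.1);off=xy-np.array(arm.read_tool_pos())[:2];print('off',off.round(4))
z=p[2]
while z>zend+1e-4:
    z=max(zend,z-(.02 if z>.25 else .005));go(z,.04)
    F=np.array(arm.read_ft_force())-f0;t=np.array(arm.read_tool_pos())
    print(round(z,4),t.round(4),F.round(1),round(arm.read_opening(),3))
    if F[2]>12 or np.hypot(*F[:2])>15: print('STOP');break
    if np.hypot(*F[:2])>2: off+=np.clip(F[:2]*.00015,-.0008,.0008)
print(arm.read_wrist_torque(),arm.read_time())
E
python3 low.py .5702 .0067 .19
```

```text
off [ 0.     -0.0001]
0.2597 [0.5703 0.0067 0.2596] [-1.2  0.9  0.4] 0.401
0.2397 [0.5703 0.0067 0.2397] [ 0.4 -0.7  1. ] 0.395
0.2347 [0.57   0.0066 0.2345] [ 0.1 -0.1  1. ] 0.398
0.2297 [0.57   0.0066 0.2294] [-0.8 -0.   1.3] 0.397
0.2247 [0.57   0.0066 0.2244] [-0.4 -0.4  0.3] 0.399
0.2197 [0.57   0.0066 0.2194] [-0.2 -0.2  0.7] 0.396
0.2147 [0.57   0.0066 0.2144] [ 0.7 -0.2  0.4] 0.397
0.2097 [0.57   0.0066 0.2094] [-1.2 -0.4  1. ] 0.398
0.2047 [0.57   0.0066 0.2044] [-0.5 -0.9  0.5] 0.396
0.1997 [0.57   0.0066 0.1994] [-0.5 -0.1  1.1] 0.401
0.1947 [0.57   0.0066 0.1944] [-0.2 -0.5  0.7] 0.401
0.19 [0.57   0.0066 0.1896] [-0.2 -0.4  0.5] 0.399
[-0.00585157 -0.01872449 -0.01414112] 14.4083
```

```bash
sed -i 's/else .005)/else .005 if z>.168 else .0015)/; s/F\[2\]>12/F[2]>7/' low.py; python3 low.py .5700 .0066 .150; python3 - <<'E'
from h import *
cv2.imwrite('pics/s5.png',snapshot('scene'))
E
```

```text
off [-0.  0.]
0.1846 [0.5697 0.0066 0.1842] [-0.9  0.1  1.3] 0.398
0.1796 [0.5697 0.0066 0.1792] [-0.2  0.1  0.9] 0.396
0.1746 [0.5698 0.0066 0.1743] [-1.1 -0.4  0.6] 0.4
0.1696 [0.5698 0.0066 0.1693] [-0.3 -0.5  0.7] 0.4
0.1646 [0.5697 0.0066 0.1643] [-1.4 -1.1 -0.4] 0.396
0.1631 [0.5699 0.0066 0.1631] [-0.8 -0.7  0.8] 0.398
0.1616 [0.5699 0.0066 0.1615] [-0.3 -0.2  1.3] 0.4
0.1601 [0.5701 0.0066 0.1611] [-2.  -0.   7.6] 0.4
STOP
[-0.02016442  0.32924259  0.0072527 ] 16.8833
```

Light contact came at the expected height of 0.161, so the sleeve is on the shoulder. Release, then check it and look at the mallet.

```bash
python3 - <<'E'
from h import *
p,R=wpose()
arm.move_gripper(0.65);arm.pause(.1);print(arm.read_ft_force())
arm.line_to(p+[0,0,.10],velocity=.12)
cv2.imwrite('pics/s6.png',snapshot('scene'));im=snapshot('wrist');cv2.imwrite('pics/w6.png',im)
u=np.array([-.92,.392,0]);g=np.array([.503,.2985,.039]);j=np.array(arm.read_joint_positions());best=[]
for s in(1,-1):
    Rm=frame([0,0,-1],s*np.array([.392,.92,0]))
    qs=[arm.ik(x,q(Rm)) for x in(g+[0,0,.2],g+[0,0,.054],[.470,-.008,.19])]
    print(s,[None if k is None else np.round(k,2) for k in qs])
    if all(k is not None for k in qs): best.append((abs(qs[0]-j).max(),s,qs[0]))
best=min(best,key=lambda b:b[0]);arm.move_j(best[2]);arm.pause(.2)
P=wpose();w=snapshot('wrist');cv2.imwrite('pics/w7.png',w);np.savez('w7.npz',p=P[0],R=P[1]);print(best[1],P[0],arm.read_time())
for X in([.5538,.2769,.074],[.421,.3335,.049],g): print(wproj(P,X))
sc=cv2.imread('pics/s6.png')
cv2.imwrite('pics/v7.png',np.hstack([w[:,60:460],cv2.resize(sc[150:278,200:333],None,fx=3,fy=3)]))
E
```

```text
[-0.00118848  0.22713269 -1.00741672]
1 [array([-0.15,  0.68, -0.71,  1.69,  0.52,  0.98,  0.12]), array([-0.24,  0.86, -0.56,  1.79,  0.68,  0.69, -0.01]), array([ 0.43,  0.59, -0.68,  2.05,  0.58,  0.7 ,  0.54])]
-1 [array([-0.65,  0.58,  0.12,  1.7 , -0.09,  0.86, -2.46]), array([-0.64,  0.79,  0.11,  1.81, -0.15,  0.55, -2.41]), array([-0.1 ,  0.51,  0.1 ,  2.06, -0.09,  0.57, -1.91])]
1 [0.50379161 0.29718172 0.23885199] 19.8667
[255.81889641 252.75750594]
[255.42878012  85.57589822]
[255.59604264 182.71787021]
```

View pics/v7.png

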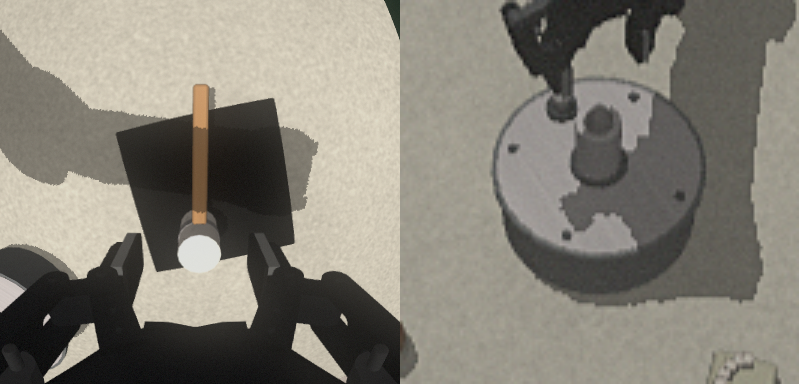

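The right crop shows the sleeve seated on the dark shoulder with the spindle tip sticking out. In the wrist view the mallet head is at (259,253) and the handle end at (261,87), about 3 mm along the tool's +y from my prediction. I'll grasp with that correction.

```bash
python3 - <<'E'
from h import *
z=np.load('w7.npz');P=(z['p'],z['R'])
h=onplane(*wray(P,259,253),.074);e=onplane(*wray(P,261,87),.049);print(h,e,np.linalg.norm((h-e)[:2]))
u=(e-h)*[1,1,0];u/=np.linalg.norm(u);hm=(h+np.array([.5538,.2769,.074]))/2
g=np.r_[(hm+.055*u)[:2],.039];R=frame([0,0,-1],np.cross(u,[0,0,-1])*-1)
if R[:,1]@P[1][:,1]<0: R=R@np.diag([-1,-1,1])
print(g,u)
arm.movep(g+[0,0,.12],q(R));arm.line_to(g+[0,0,.055],velocity=.08);print(arm.read_tool_pos()-g)
f0=np.array(arm.read_ft_force())
arm.move_gripper(0,effort=100);arm.pause(.1);print('grip',arm.read_opening(),arm.read_finger_force(),np.array(arm.read_ft_force())-f0)
p=np.array(arm.read_tool_pos());arm.line_to(p+[0,0,.03],velocity=.06);arm.line_to(p+[0,0,.19],velocity=.2);arm.pause(.2)
print(arm.read_ft_force(),arm.read_wrist_torque(),arm.read_opening())
pin=np.array([.5212,-.0293]);t=np.r_[pin+.055*u[:2],.285]
arm.movep(t,q(R));arm.line_to(np.r_[t[:2],.215],velocity=.12);arm.pause(.2)
print(wpose(),arm.read_ft_force(),arm.read_time())
w=snapshot('wrist');s=snapshot('scene');tp=snapshot('top')
for n,i in(('w8',w),('s8',s),('t8',tp)):cv2.imwrite(f'pics/{n}.png',i)
v=np.hstack([w[100:384,90:420],cv2.resize(s[150:245,200:330],None,fx=3,fy=3)[:284]])
cv2.imwrite('pics/v8.png',v)
E
```

```text
[0.55514831 0.27940805 0.074     ] [0.42402696 0.33740786 0.049     ] 0.1433763864045258
[0.50417526 0.30040308 0.039     ] [-0.91452545  0.40452836 -0.        ]
[0.0001901  0.00034333 0.05534145]
grip 0.14258381310062596 97.56017446517944 [0.11449758 0.00515383 2.6976628 ]
[ 0.06202595 -0.49100812 -2.34791338] [ 0.07253927  0.10543161 -0.02119499] 0.1418497487126551
(array([ 0.47137488, -0.00693173,  0.21574846]), array([[-9.14459834e-01,  4.04672618e-01,  1.81243568e-03],
       [ 4.04673229e-01,  9.14461359e-01, -3.24220862e-05],
       [-1.67052273e-03,  7.03795503e-04, -9.99998357e-01]])) [-0.69561916  0.99697846 -3.46726068] 25.7333
```

View pics/v8.png

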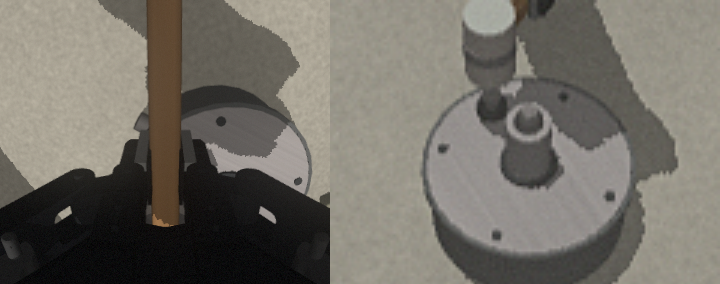

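The wrist crop shows the handle held level and straight. The scene crop shows the mallet head directly above the pin, clear of the sleeve. I'll press down, watching the force.

```bash
python3 - <<'E'
from h import *
p=np.array(arm.read_tool_pos());f0=np.array(arm.read_ft_force());t0=np.array(arm.read_wrist_torque());z=.187
arm.line_to(np.r_[p[:2],z],velocity=.08)
while z>.160:
    z-=.0015;arm.line_to(np.r_[p[:2],z],velocity=.04)
    F=np.array(arm.read_ft_force())-f0;print(round(z,4),np.array(arm.read_tool_pos()).round(4),F.round(1),(np.array(arm.read_wrist_torque())-t0).round(2))
    if F[2]>32 or np.hypot(*F[:2])>20: break
arm.pause(.2);print(np.array(arm.read_ft_force())-f0,arm.read_opening(),arm.read_time())
cv2.imwrite('pics/s9.png',snapshot('scene'))
E
```

```text
0.1855 [ 0.4712 -0.0071  0.1858] [-0.8  0.  -1.8] [-0.08  0.04  0.03]
0.184 [ 0.4711 -0.0072  0.184 ] [-0.5 -0.4 -1.2] [-0.1   0.01  0.  ]
0.1825 [ 0.4713 -0.007   0.1826] [-1.1  0.7  0.7] [-0.11 -0.05  0.03]
0.181 [ 0.4711 -0.007   0.1815] [-2.6  0.5  5.8] [-0.2   0.15 -0.05]
0.1795 [ 0.4711 -0.0069  0.1799] [-2.9 -0.   7.7] [-0.17  0.18 -0.07]
0.178 [ 0.4711 -0.0069  0.1785] [-2.1 -0.2  7.5] [-0.16  0.2  -0.08]
0.1765 [ 0.4711 -0.0069  0.177 ] [-3.3  0.   7.5] [-0.16  0.27 -0.05]
0.175 [ 0.4711 -0.0069  0.1755] [-2.8  0.4  6.6] [-0.19  0.2  -0.05]
0.1735 [ 0.4711 -0.0069  0.174 ] [-3.8 -0.4  7.7] [-0.23  0.21 -0.04]
0.172 [ 0.4711 -0.0069  0.1725] [-2.7 -0.1  8.2] [-0.22  0.22 -0.01]
0.1705 [ 0.4711 -0.0069  0.1711] [-3.4  0.3  7.5] [-0.26  0.26 -0.01]
0.169 [ 0.471  -0.0068  0.17  ] [-4.8 -0.8 11.6] [-0.3   0.36 -0.12]
0.1675 [ 0.4708 -0.0065  0.1694] [-7.2 -0.9 19.4] [-0.51  0.68 -0.11]
0.166 [ 0.4707 -0.006   0.1682] [-8.8  1.6 22.8] [-0.35  0.88 -0.15]
0.1645 [ 0.4706 -0.0058  0.1667] [-8.3  0.5 23. ] [-0.27  0.87 -0.17]
0.163 [ 0.4702 -0.0055  0.1651] [-9.6  1.9 21.1] [-0.15  1.07 -0.12]
0.1615 [ 0.4695 -0.0053  0.1635] [-9.9  1.5 21.8] [-0.1   1.2  -0.11]
0.16 [ 0.4691 -0.005   0.1619] [-11.4   3.3  23.4] [ 0.09  1.38 -0.11]
[-11.15679018   2.55410024  23.36995221] 0.14474978614135658 31.0833
```

```bash
python3 - <<'E'
from h import *
p=np.array(arm.read_tool_pos());arm.line_to([.4712,-.007,.29],velocity=.15);arm.pause(.1)
print(arm.read_tool_pos(),arm.read_ft_force(),arm.read_opening())
w=snapshot('wrist');s=snapshot('scene');t=snapshot('top')
for n,i in(('w10',w),('s10',s),('t10',t)):cv2.imwrite(f'pics/{n}.png',i)
cv2.imwrite('pics/v10.png',np.hstack([w[100:384,150:360],cv2.resize(s[110:250,200:340],None,fx=4,fy=4)[:284*2][::1,:][ :560][::2,::2] if 0 else cv2.resize(s[130:225,205:305],None,fx=3,fy=3)[:284],cv2.resize(t[160:255,205:300],None,fx=3,fy=3)[:284]]))
E
```

```text
[ 0.4706713  -0.00723561  0.28890669] [-0.10047486  0.31779535 -1.80363215] 0.14441178509918873
```

View pics/v10.png

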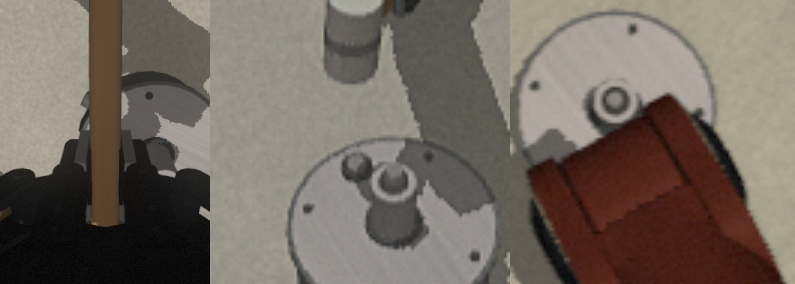

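The scene crop shows the pin head clearly lower than before and the sleeve still seated. I'll check the pin's height numerically against its two projections, and estimate the mallet's tilt in the grip from the handle's width in the wrist image.

```bash
python3 - <<'E'
from h import *
def proj(n,X):
    c=camera_info(n);x=np.array(c['R'])@X+np.array(c['t']);return np.array([c['fx']*x[0]/x[2]+c['cx'],c['fy']*x[1]/x[2]+c['cy']])
for z in(.092,.080): print(z,proj('scene',[.5212,-.0295,z]))
a=cv2.imread('pics/scene0.png');b=cv2.imread('pics/s10.png')
# head blob by gradient: print rows profile along the pin column
for i in(a,b): print(cv2.cvtColor(i,cv2.COLOR_BGR2GRAY)[174:200,252:257].mean(1).round().astype(int).tolist())
for n in('w8','w10'):
    i=cv2.imread(f'pics/{n}.png');m=cv2.inRange(cv2.cvtColor(i,cv2.COLOR_BGR2HSV),(5,80,20),(20,255,255))
    print(n,[(r,int(np.ptp(np.where(m[r,215:295])[0]))) for r in(5,30,60,90,120,150,180,200,220,240,260,280)if m[r,215:295].any()])
E
```

```text
0.092 [254.05492446 180.41086059]
0.08 [254.13031212 183.28159177]
[141, 138, 134, 116, 113, 119, 117, 117, 116, 98, 75, 63, 61, 58, 64, 52, 90, 135, 140, 140, 139, 140, 139, 141, 141, 141]
[144, 144, 138, 118, 117, 142, 136, 99, 107, 117, 108, 99, 86, 68, 60, 52, 76, 108, 112, 120, 122, 131, 144, 147, 145, 146]
w8 [(60, 27), (90, 34), (120, 34), (150, 33), (180, 33), (200, 31), (220, 31), (240, 31), (260, 27), (280, 27)]
w10 [(90, 32), (120, 32), (150, 31), (180, 31), (200, 30), (220, 30), (240, 31), (260, 28), (280, 27)]
```

Measured pin head top moved from row 180 to about 183.5, which matches the full 12 mm, and the force also showed a hard stop. The mallet is about 6° head-up in the grip. I'll tilt the tool to level it and set it back.

```bash
python3 - <<'E'
from h import *
u=np.array([-.9145,.4045,0]);R=frame([0,0,-1],[.4045,.9145,0])@Ro.from_euler('y',6,degrees=True).as_matrix()
g=np.array([.5042,.3004,.039]);T=lambda dz:g+[0,0,dz]-R[:,2]*.0553
arm.movep(T(.14),q(R));arm.line_to(T(.012),velocity=.12);arm.pause(.1)
f0=np.array(arm.read_ft_force());d=.012
while d>-.006:
    d-=.0015;arm.line_to(T(d),velocity=.03);F=np.array(arm.read_ft_force())-f0;print(round(d,4),F.round(1))
    if F[2]>2.5: break
print(arm.read_tool_pos()-T(d))
arm.move_gripper(0.5,effort=40);arm.pause(.2);print(arm.read_opening(),arm.read_ft_force())
arm.line_to(T(.08),velocity=.08);arm.line_to(T(.25),velocity=.2);arm.pause(.5);print(arm.read_time())
w=snapshot('wrist');s=snapshot('scene');t=snapshot('top')
for n,i in(('w11',w),('s11',s),('t11',t)):cv2.imwrite(f'pics/{n}.png',i)
cv2.imwrite('pics/v11.png',np.hstack([cv2.resize(s[125:300,120:440],None,fx=1.4,fy=1.4),cv2.resize(w,None,fx=.638,fy=.638)[:245]]))
E
```

```text
0.0105 [-0.6  0.  -0.7]
0.009 [-0.2  1.  -0.2]
0.0075 [ 0.2  0.3 -1.3]
0.006 [-0.7  0.5 -0.7]
0.0045 [-0.3  1.3  0. ]
0.003 [-0.2  0.5  0.4]
0.0015 [-0.5  0.9  0.6]
0.0 [-0.8  0.8 -0.3]
-0.0015 [0.1 1.5 1.2]
-0.003 [-2.9 -0.5  7.8]
[-6.98111753e-06  3.97150503e-04  1.34666628e-03]
0.5001553914119496 [-0.54929429  0.2128262   0.08815951]
40.7
```

View pics/v11.png

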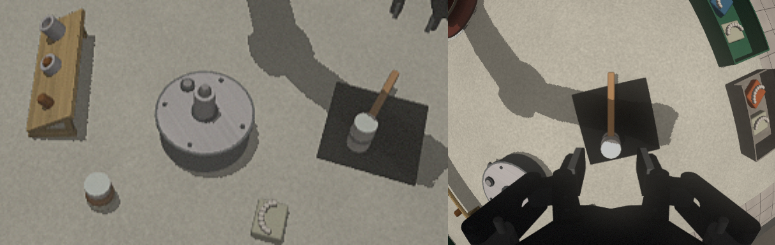

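The mallet stands upright with its head on the mat, the sleeve is seated, the pin is down, and everything else is where it was. The arm is clear, so I'm handing in.

```bash
python3 -c "
from station import ticket
print(ticket.finish_job())"
```

```text
the job is handed in; nothing more can be done
None
```

Job handed in at about 41 s: the long sleeve is seated on the spindle shoulder and released, the lock pin is driven fully down with the mallet, the mallet is back with its head on the mat, and the other two sleeves, the cast and the jar were not touched.

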